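# Unload the drying box onto the ware carrier and send it to the next stop

## Task

Raise the clear cover of the drying box and set its yellow prop stay so that the cover rests on it, then stand every jar that is in the box upright on the wooden ware carrier. When all are loaded and with the cover still propped, push the carrier along its slide to the next stop (the green marks) so that it clicks in there, then fold the stay down flat and shut the cover fully. Leave the other pottery things on the table where they are.

Things in the scene. Friction and masses are not known exactly. Their poses are not given: they have to be found in the camera images.
- drybox: White open-topped drying box, fixed, 190 (x) x 320 (y) x 90 mm high, walls 6 mm, floor at 6 mm. Origin: centre of its underside; x away from the robot, y left along the hinge. A duct 40 mm high fills its far part (local x over 20 mm), so jars stand in one row along y at local x -64 to -5 mm and y -117 to 79 mm (wooden curbs 22 mm high bound them); to clear the raised cover, grasp them with the fingers closing along local y
- cover (a joint): Clear cover hinged along the far rim, rad: 0 shut, at most 1.52; rests on the set stay at 1.35. Soft-close damper 8 N m s/rad, cover 0.3 kg: 10 N at the bar lifts it at 0.25 rad/s; let go, it sinks slowly (30 to 40 s from 1.50 to 1.36). It must be above about 1.42 while the stay is swung in or out
- cover_bar (a point): Middle of the red round grip bar, 12 mm thick, 100 mm clear between two posts, parallel to the hinge, 235 mm from the hinge axis and 45 mm beyond the panel's edge, in the cover's plane. Can be pinched from above both shut (94 mm above the table, in front of the box) and raised (up to 330 mm high); it turns between the fingers
- cover_hinge (a point): Middle of the cover's hinge axis, at local (95, 0, 94) mm of the drying box; the axis runs along the box's y. At cover angle a the bar lies 235 mm x cos a towards the robot (box -x) and 235 mm x sin a above this point
- stay (a joint): Yellow prop stay, a bar 193 mm long, 12 mm thick, in an upright plane 38 mm outside the box's left (+y) wall, rad: 0 folded flat (pointing along box +x, away from the robot), grows as its far end rises, 0.84 at its stop, where its end carries a steel pin on the cover's left edge. Stays where it is left (friction 0.08 N m); starts at 0 to 0.1
- stay_tab (a point): Grip point on the stay's orange tab, which is 12 mm thick (box y), 30 mm long and stands up from the bar; this point lies 60 mm along the bar from the pivot and 36 mm above the bar's midline (stay flat), 14 mm below the tab's top. Pinch from above with the fingers closing along box y; the tab turns between the fingers
- stay_pivot (a point): Pivot of the stay, at local (-65, 198, 74) mm of the drying box; the axis runs along the box's y
- slide: Fixed slide rail, 160 mm wide, 500 mm long, right of the box. Origin: on the table under the carrier's centre at joint value 0; y runs along the rail (to the left), so the carrier travels along -y. Green marks on both sides show the next stop, blue marks the one after
- carrier (a joint): Travel of the ware carrier, m: 0 at the loading (left) end, growing to the right, at most 0.28; starts at 0 to 0.04. Sprung detents at 0.17 (the next stop, green) and 0.25 (the one after, blue, not wanted). Friction 1.5 N, about 6 to 8 N to push into or out of a detent, which draws it in over the last few mm
- next_stop (a point): Where the centre of the carrier's tray floor lies when the carrier is in the next stop
- carrier_in (a point): Centre of the wooden tray floor of the carrier, 48 mm above the table; the tray is 170 x 170 mm inside with a rim 9 mm high above its floor, room for 2 x 2 jars at +-40 mm. Axes as the slide's
- carrier_fin (a point): Grip point of the carrier's blue upright push fin, 112 mm from the tray centre towards the robot (slide -x), 88 mm above the table; the fin is 36 mm long (slide x), 14 mm thick (slide y), its top 104 mm above the table. Pinch it from above with the fingers closing along slide y
- jar1: Lidded terracotta-coloured pottery jar (lid fixed on), body 50 mm across and 43 mm high, with an upright round knob 20 mm across from 43 to 76 mm height to grasp it by; about 0.16 kg. Origin: centre of its underside, z up. Present in some starts only
- jar2: Lidded white pottery jar (lid fixed on), body 50 mm across and 43 mm high, with an upright round knob 20 mm across from 43 to 76 mm height to grasp it by; about 0.16 kg. Origin: centre of its underside, z up. Present in some starts only
- jar3: Lidded blue pottery jar (lid fixed on), body 50 mm across and 43 mm high, with an upright round knob 20 mm across from 43 to 76 mm height to grasp it by; about 0.16 kg. Origin: centre of its underside, z up. Present in some starts only
- jar4: Lidded tan pottery jar (lid fixed on), body 50 mm across and 43 mm high, with an upright round knob 20 mm across from 43 to 76 mm height to grasp it by; about 0.16 kg. Origin: centre of its underside, z up. Present in some starts only
- glaze_jar: Bystander, to be left alone: green screw-top jar, 64 mm across, 85 mm high, behind the gap between box and slide. Origin: centre of its underside
- mug: Bystander, to be left alone: white mug, 80 mm across, 90 mm high, behind the drying box. Origin: centre of its underside
- brush: Bystander, to be left alone: brush, 170 mm long, lying near the robot. Origin: centre of its underside
- turning_tool: Bystander, to be left alone: turning tool with wooden handle, 170 mm long, lying near the robot. Origin: centre of its underside
- wood_rib: Bystander, to be left alone: dark flat wooden rib, 100 x 50 x 8 mm, lying near the robot. Origin: centre of its underside
- slip_bottle: Bystander, to be left alone: amber bottle, 60 mm across, 140 mm high, at the near left corner of the drying box. Origin: centre of its underside

How it is judged:
On the way, in this order (a step that is already met when the one before it is completed fails the run):
1. the cover is raised and the stay set under it (value of joint cover above 1.29 rad and value of joint stay above 0.78 rad), for 0.3 s.
2. every jar stands on the carrier, which is still in the loading half of the slide, with the cover propped (all of step 1 and x of jar1 in the frame of carrier_in between -0.07 and 0.07 m and y of jar1 in the frame of carrier_in between -0.07 and 0.07 m and z of jar1 in the frame of carrier_in between -0.006 and 0.006 m and angle between each of jar1, jar2, jar3, jar4's own z axis and vertical below 0.12 rad and x of jar2 in the frame of carrier_in between -0.07 and 0.07 m and y of jar2 in the frame of carrier_in between -0.07 and 0.07 m and z of jar2 in the frame of carrier_in between -0.006 and 0.006 m and x of jar3 in the frame of carrier_in between -0.07 and 0.07 m and y of jar3 in the frame of carrier_in between -0.07 and 0.07 m and z of jar3 in the frame of carrier_in between -0.006 and 0.006 m and x of jar4 in the frame of carrier_in between -0.07 and 0.07 m and y of jar4 in the frame of carrier_in between -0.07 and 0.07 m and z of jar4 in the frame of carrier_in between -0.006 and 0.006 m and value of joint carrier below 0.1 m), for 0.2 s.
3. the loaded carrier is at the next stop, with the cover still propped (all of step 1 and x of jar1 in the frame of carrier_in between -0.07 and 0.07 m and y of jar1 in the frame of carrier_in between -0.07 and 0.07 m and z of jar1 in the frame of carrier_in between -0.006 and 0.006 m and angle between each of jar1, jar2, jar3, jar4's own z axis and vertical below 0.12 rad and x of jar2 in the frame of carrier_in between -0.07 and 0.07 m and y of jar2 in the frame of carrier_in between -0.07 and 0.07 m and z of jar2 in the frame of carrier_in between -0.006 and 0.006 m and x of jar3 in the frame of carrier_in between -0.07 and 0.07 m and y of jar3 in the frame of carrier_in between -0.07 and 0.07 m and z of jar3 in the frame of carrier_in between -0.006 and 0.006 m and x of jar4 in the frame of carrier_in between -0.07 and 0.07 m and y of jar4 in the frame of carrier_in between -0.07 and 0.07 m and z of jar4 in the frame of carrier_in between -0.006 and 0.006 m and value of joint carrier between 0.163 and 0.177 m), for 0.2 s.
At the end, for the whole second after the job is handed in: Every jar present stands upright (within 7 degrees) and at rest on the carrier's tray floor, the carrier sits within 7 mm of the next stop, the cover is shut (under 0.04 rad) and the stay folded (under 0.15 rad) (x of jar1 in the frame of carrier_in between -0.07 and 0.07 m and y of jar1 in the frame of carrier_in between -0.07 and 0.07 m and z of jar1 in the frame of carrier_in between -0.006 and 0.006 m and angle between each of jar1, jar2, jar3, jar4's own z axis and vertical below 0.12 rad and x of jar2 in the frame of carrier_in between -0.07 and 0.07 m and y of jar2 in the frame of carrier_in between -0.07 and 0.07 m and z of jar2 in the frame of carrier_in between -0.006 and 0.006 m and x of jar3 in the frame of carrier_in between -0.07 and 0.07 m and y of jar3 in the frame of carrier_in between -0.07 and 0.07 m and z of jar3 in the frame of carrier_in between -0.006 and 0.006 m and x of jar4 in the frame of carrier_in between -0.07 and 0.07 m and y of jar4 in the frame of carrier_in between -0.07 and 0.07 m and z of jar4 in the frame of carrier_in between -0.006 and 0.006 m and value of joint carrier between 0.163 and 0.177 m and value of joint cover below 0.04 rad and value of joint stay below 0.15 rad and linear speed of each of jar1, jar2, jar3, jar4 below 0.02 m/s); the robot touches nothing.
It fails at once if a bystander (green jar, mug, brush, turning tool, rib or amber bottle) is pushed more than 30 mm (40 mm for the three flat ones) (distance of any of glaze_jar, mug, slip_bottle from where it was at the start of the episode above 0.03 m or distance of any of brush, turning_tool, wood_rib from where it was at the start of the episode above 0.04 m).
Of jar1, jar2, jar3, jar4 only 2 to 4 are there at a start; the rules pass over those that are not, and their reading is None.
At some moment in a run one of jar1, jar2, jar3, jar4 may be knocked a few centimetres aside while the robot is not near it.
Once in a run the grip may slacken for a moment while it holds something.
It also fails if it takes over 210 s, if anything falls off the work surface, if the arm or the gripper's body presses on something with over 40 N, if the wrist force passes 120 N, or if a joint passes its speed limit or range.

## Robot

A 6-joint arm with a two-finger parallel gripper is mounted at the origin on the work surface. World frame = base frame: x ahead of the robot, y to its left, z up, the work surface at z = 0. Lengths are in m, angles in rad, forces in N, time in s.
With the tool pointing down it reaches from about 0.425 to 0.95 m from the base axis. Payload 3.5 kg.
Tool frame: the origin (TCP) lies midway between the tips of the shut fingers; the grasp point (between the pads) lies 19 mm behind it; z points along the fingers, y is the line along which they close (so a half turn about z gives the same grasp; the last joint's range is limited). The gripper opens to 85 mm and grips with 20 to 120 N. Pads are 22 mm wide; open, the fingers measure 114 mm over their backs; the gripper's body (76 mm by 85 mm) begins 54 mm behind the grasp point. The pads swing forward as they close: fully open they stand 13 mm farther back than shut.
Start: joints at [0.964, 0.286, 1.577, -0, 1.279, -0.15], TCP at [0.298, 0.606, 0.231] pointing down, gripper open.
Joint ranges: [-2.77, 2.77], [-0.9, 2.22], [0.21, 2.48], [-1.53, 4.67], [0.24, 2.81], [-2.84, 2.84]. Speed limits (rad/s): [2.79, 2.79, 3.14, 3.14, 3.14, 3.14].

## Interface

Orientations are given as a unit quaternion [x, y, z, w].
In Python, from plant import get_state, read_camera, ctrl gives the robot as it stands.
- The arm moves only by the shell command python3 -m crank 'ROWS' [FORCE]. ROWS is JSON, a list of rows, each a list of 3 entries, a list of its own where there are three numbers: the shift along the tool's x, y, z in mm, then the turn about the tool's z in degrees, then the closure in counts, from 0 (fully open) to 255 (shut). In form: [[[tx, ty, tz], yaw, claw], ...]. A call has 1 to 10 rows; each row is the pose to reach, as a shift and turn from the pose commanded when the call began, along the tool's axes at that moment; what a row does not reach only later rows make up. A row lasts 1/10 s, in which the tool goes at most 50 mm and 8.59 degrees, less where a joint would pass 70% of its speed; a pose out of reach is approached as far as the arm can. A call with a gripper value outside its range is refused whole. The fingers move at their own pace and stop on an object; FORCE is the grip in N (left out, the last holds). Time passes only in rows, so rows that repeat a pose let the fingers close. It gives the time, the measured TCP pose, the force, the opening and the grip force at its end, in the units of the state.
- get_state(): the state, without advancing time (a new reading comes with each control period).
- read_camera(name): name is "side" or "top" or "wrist"; returns a dict with "frame" (420x560x3 uint8, blue, green, red), "range_z" (420x560 float32, m along the optical axis (not along the pixel's ray), 0 where there is no reading), "vfov" (degrees; the focal length in pixels is half the picture's height over the tangent of half this angle, whatever the lens; pixels are square), "cx", "cy" (the principal point, pixels), "origin" and "orientation" of the camera in the world. Camera axes: x right, y down, z forward; pixel columns grow to the right and rows downward; lengths in m; the calibration is good to about 2 mm. The wrist camera is an equidistant fisheye: a pixel r from the principal point sees the ray r / f radians off the axis. A picture is of the moment at which its call begins.
- ctrl.sign_off(): hands the job in; it is judged then, once.
The state is a dict: "time": time; "qpos": joint angles; "dq": joint speeds; "joint_efforts": joint torques, N m; "eef_pos": TCP position; "tcp_rot": TCP orientation; "contact_force": force on the tool from outside, world axes, zero at the start; "wrist_torque": the same for the moment, N m; "opening": opening from 0.0 (shut) to 1.0 (fully open); "finger_force": force on a finger pad.
Only numpy, scipy, OpenCV 4.12 (cv2) and the standard library are available. Lean on these libraries where they do the work, as an engineer would, in place of code of your own. Each camera call takes 0.05 s, during which the arm holds its last target. There are 200 camera calls.

## Working session

There is one attempt and no reset: what is moved stays moved. The work goes in short steps, Python scripts to look and compute and a shell command to move; the robot and the scene stay as the last step left them, time stands still between calls to the robot, and variables do not carry over. Pictures are saved under pics/ and viewed, at most 14 in all, crops included, and the job is handed in when it is done.

```bash
ls; mkdir -p pics; cat > h.py <<'E'
import numpy as np, cv2
from plant import get_state, read_camera, ctrl
from scipy.spatial.transform import Rotation as R
def cloud(c):
    f=210/np.tan(np.radians(c["vfov"])/2)
    v,u=np.mgrid[0:420,0:560]; z=c["range_z"]
    P=np.stack([(u-c["cx"])/f*z,(v-c["cy"])/f*z,z],-1)
    return P@R.from_quat(c["orientation"]).as_matrix().T+np.array(c["origin"])
def tool(p,s=None):
    """world TCP target -> tool shift in mm"""
    s=s or get_state()
    return np.round(1000*R.from_quat(s["tcp_rot"]).inv().apply(np.array(p)-s["eef_pos"]),1)
E
python3 - <<'E'
from h import *
for n in("top","side"):
    c=read_camera(n); cv2.imwrite(f"pics/{n}0.png",c["frame"])
    np.savez(f"pics/{n}0.npz",**{k:np.array(v) for k,v in c.items()})
    print(n,c["vfov"],c["origin"],c["orientation"],(c["range_z"]>0).mean())
s=get_state(); print(s)
print(R.from_quat(s["tcp_rot"]).as_matrix().round(3))
E
```

```text
pics
top 55.77990009871945 [0.46993485 0.03502795 1.22892302] [ 0.71542231 -0.69653073  0.03686878 -0.04070079] 0.9960034013605442
side 52.0022945741961 [ 0.07093564 -0.69761105  0.92313156] [ 0.87673672 -0.26778539  0.12164282 -0.38056107] 0.995829081632653
{'time': 0.1, 'qpos': array([ 9.63982889e-01,  2.87099726e-01,  1.57801924e+00,  3.25314517e-06,
        1.27861559e+00, -1.49991051e-01]), 'dq': array([-0.00066326, -0.00119198, -0.0032004 , -0.00032713, -0.00106968,
       -0.00152193]), 'joint_efforts': array([ 1.69639068e-03, -4.07291365e+01, -2.93702602e+01, -1.18376197e-04,
        3.40554630e-03,  3.50710752e-05]), 'eef_pos': array([0.29736737, 0.60530875, 0.23007656]), 'tcp_rot': array([ 2.26430597e-01,  9.74026713e-01, -9.94608661e-04, -3.97093544e-04]), 'contact_force': array([-0.22276928, -0.23016272, -0.16984333]), 'wrist_torque': array([-0.00654945,  0.00900504, -0.00842584]), 'finger_force': 0.0, 'opening': 1.0015985634389821}
[[-0.897  0.441 -0.001]
 [ 0.441  0.897 -0.002]
 [ 0.    -0.002 -1.   ]]
```

View pics/top0.png

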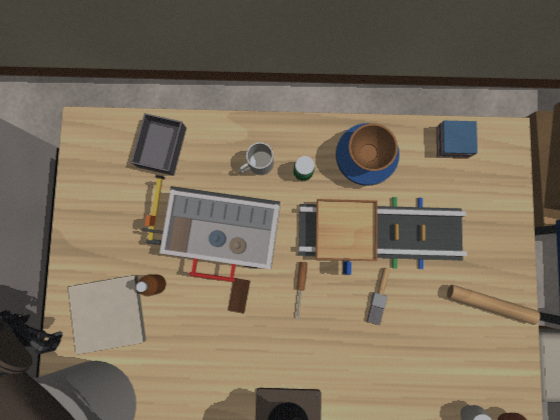

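View pics/side0.png

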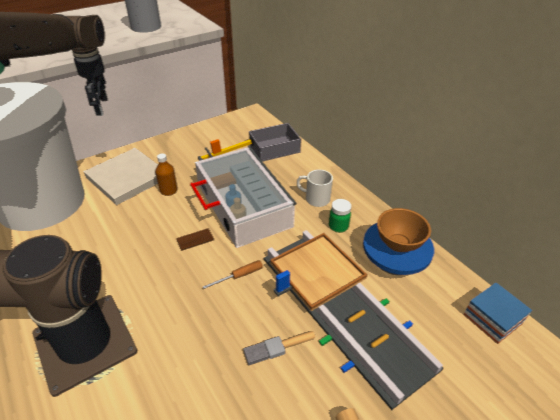

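Top view: box around (220,228) px, slightly rotated, with a blue jar at (217,238) and a tan jar at (237,245). The red bar is at (213,271), stay tab at (150,221), carrier tray at (347,230) and fin at (347,267).

```bash
python3 - <<'E'
from h import *
c=dict(np.load("pics/top0.npz")); P=cloud(c); F=c["frame"]; H=cv2.cvtColor(F,cv2.COLOR_BGR2HSV).astype(int)
h,s,v=H[...,0],H[...,1],H[...,2]
def roi(u0,u1,v0,v1):
    m=np.zeros((420,560),bool); m[v0:v1,u0:u1]=1; return m
def rep(n,m):
    q=P[m]; 
    if len(q)<3: print(n,len(q)); return
    r=cv2.minAreaRect((q[:,:2]*1000).astype(np.float32))
    print(n,len(q),"med",np.median(q,0).round(3),"zp",np.percentile(q[:,2],[5,95]).round(3),"rect",np.round(r[0],1),np.round(r[1],1),round(r[2],2))
z=P[...,2]
red=((h<6)|(h>174))&(s>170)&(v>90)
rep("redbar",red&roi(180,245,255,290)&(z>.08))
rep("yellow",(h>20)&(h<32)&(s>170)&(v>120)&roi(135,170,170,250))
rep("orange",(h>5)&(h<16)&(s>170)&(v>120)&roi(135,170,200,235)&(z>.08))
rep("box",roi(150,290,175,280)&(z>.08)&(z<.12)&(s<60))
rep("tray",roi(305,390,190,270)&(z>.045)&(z<.07)&(h>5)&(h<25)&(s>80))
rep("trayfloor",roi(325,370,210,250)&(z>.02))
rep("fin",roi(335,360,255,280)&(h>100)&(h<130)&(s>120)&(z>.06))
rep("rail",roi(380,470,195,270)&(z>.005)&(s<60))
for n,a in(("greenU",(385,405,195,210)),("greenD",(385,405,255,272)),): rep(n,roi(*a)&(h>45)&(h<85)&(s>120))
for n,a in(("blueU",(412,430,195,210)),("blueD",(412,430,255,272))): rep(n,roi(*a)&(h>100)&(h<130)&(s>120))
rep("jarblue",roi(200,228,225,252)&(h>90)&(h<125)&(s>70))
# profile through box
for u in(217,237,180): print(u,[(r,*P[r,u].round(3)) for r in range(195,280,5)])
E
```

```text
redbar 217 med [0.425 0.227 0.1  ] zp [0.096 0.103] rect [440.1 161.3] [ 59.  252.7] 0.14
yellow 0
orange 35 med [0.574 0.406 0.129] zp [0.126 0.133] rect [574.7 406. ] [10.3 25.1] 82.4
box 7079 med [0.565 0.198 0.098] zp [0.094 0.102] rect [576.9 230. ] [367.7 219.7] 83.03
tray 3588 med [ 0.568 -0.162  0.05 ] zp [0.046 0.059] rect [ 568.5 -161. ] [180.8 180.4] 0.1
trayfloor 1800 med [ 0.569 -0.163  0.049] zp [0.045 0.053] rect [558.3 -95.4] [132.7 285.8] 9.19
fin 71 med [ 0.458 -0.157  0.104] zp [0.075 0.108] rect [ 457.  -158.7] [31.2 10.8] 1.03
rail 4162 med [ 0.566 -0.394  0.014] zp [0.01  0.042] rect [ 568.6 -245.3] [556.4 209.2] 88.79
greenU 23 med [ 0.663 -0.315  0.01 ] zp [0.005 0.014] rect [ 663.1 -314.4] [22.1  7.4] 1.89
greenD 24 med [ 0.475 -0.314  0.01 ] zp [0.008 0.014] rect [ 475.  -313.9] [21.2  7.4] 1.52
blueU 34 med [ 0.664 -0.394  0.01 ] zp [0.002 0.014] rect [ 663.8 -394.7] [ 9.2 25.7] 89.92
blueD 38 med [ 0.476 -0.394  0.01 ] zp [0.006 0.014] rect [ 474.2 -394.6] [ 9.4 27.6] 87.79
jarblue 0
217 [(195, np.float64(0.654), np.float64(0.22), np.float64(0.1)), (200, n
[... 2494 characters left out ...]
(225, np.float64(0.565), np.float64(0.324), np.float64(0.095)), (230, np.float64(0.55), np.float64(0.322), np.float64(0.099)), (235, np.float64(0.537), np.float64(0.323), np.float64(0.092)), (240, np.float64(0.522), np.float64(0.321), np.float64(0.095)), (245, np.float64(0.508), np.float64(0.321), np.float64(0.095)), (250, np.float64(0.494), np.float64(0.319), np.float64(0.098)), (255, np.float64(0.479), np.float64(0.318), np.float64(0.098)), (260, np.float64(0.465), np.float64(0.341), np.float64(0.002)), (265, np.float64(0.45), np.float64(0.341), np.float64(0.001)), (270, np.float64(0.434), np.float64(0.34), np.float64(0.001)), (275, np.float64(0.419), np.float64(0.339), np.float64(0.002))]
```

```bash
python3 - <<'E'
import cv2
f=cv2.imread("pics/top0.png")[170:300,125:295]; cv2.imwrite("pics/crop.png",cv2.resize(f,None,fx=4.6,fy=4.6,interpolation=cv2.INTER_CUBIC))
E
```

```text
(no output)
```

View pics/crop.png

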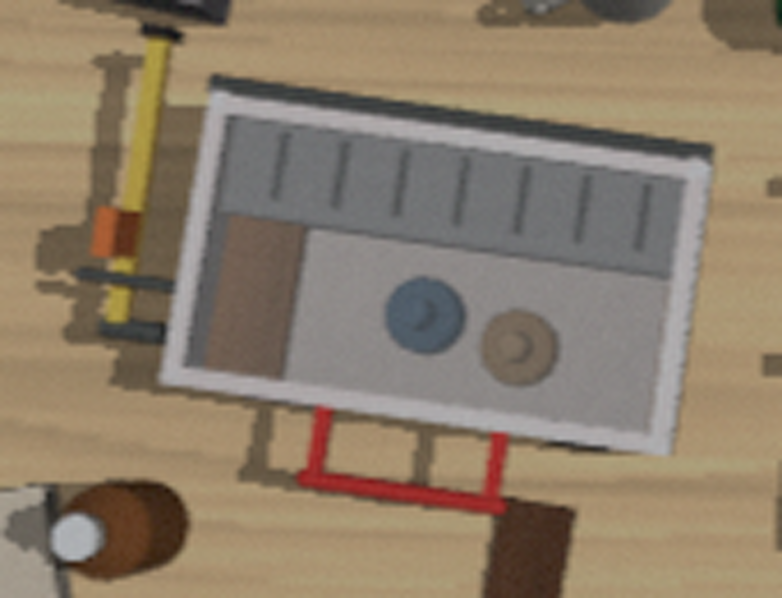

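Crop: box corners at crop px (213,90), (710,165), (668,450) and (163,380). Bar runs (303,480) to (503,508), the blue jar's knob is at (425,313) and the tan one's at (516,345). Tab is near (115,232). There are exactly two jars (blue = jar3, tan = jar4).

```bash
cat >> h.py <<'E'
def ray(c,u,v,z):
    """pixel on horizontal plane z (pinhole)"""
    f=210/np.tan(np.radians(float(c["vfov"]))/2)
    d=R.from_quat(c["orientation"]).apply([(u-c["cx"])/f,(v-c["cy"])/f,1]); o=np.array(c["origin"])
    return o+d*(z-o[2])/d[2]
E
python3 - <<'E'
from h import *
c=dict(np.load("pics/top0.npz"))
g=lambda u,v,z: (ray(c,125+(u+.5)/4.6-.5,170+(v+.5)/4.6-.5,z)*1000).round(1)
C=np.array([g(*p,96)if 0 else g(*p,.096) for p in((213,90),(710,165),(668,450),(163,380))]);print(C)
b=np.array([g(303,480,.096),g(503,508,.096)]);print("bar",b,b.mean(0))
print("blue",g(425,313,.082),"tan",g(516,345,.082))
print("stay end",g(158,40,.085),g(118,318,.08))
yv=C[0]-C[1]; th=np.degrees(np.arctan2(yv[0],yv[1])); yv2=C[3]-C[2]; print(th,np.degrees(np.arctan2(yv2[0],yv2[1])), C.mean(0),np.linalg.norm(yv[:2]),np.linalg.norm((C[0]-C[3])[:2]))
bd=b[0]-b[1]; print("barang",np.degrees(np.arctan2(bd[0],bd[1])))
for t in(7.,8.):
    t=np.radians(t); x=np.array([np.cos(t),-np.sin(t)]); y=np.array([np.sin(t),np.cos(t)])
    for nm,o in(("corners",C.mean(0)[:2]),("bar",b.mean(0)[:2]+140*x)):
        print(t.round(3),nm,o.round(1),"tab",(o-5*x+198*y).round(1),"bar",(o-140*x).round(1),"hinge",(o+95*x).round(1))
E
```

```text
[[668.5 355.5  96. ]
 [629.1  41.1  96. ]
 [451.3  62.3  96. ]
 [485.8 376.1  96. ]]
bar [[426.9 286.3  96. ]
 [413.2 162.5  96. ]] [420.05 224.4   96.  ]
blue [532.4 217.9  82. ] tan [513.8 159.9  82. ]
stay end [701.8 395.5  85. ] [524.1 411.7  80. ]
7.14295912746285 6.27405119656671 [558.675 208.75   96.   ] 316.85914851870695 183.8576895318768
barang 6.314792430474185
0.122 corners [558.7 208.8] tab [577.8 405.9] bar [419.7 225.8] hinge [653.  197.2]
0.122 bar [559.  207.3] tab [578.2 404.5] bar [420.  224.4] hinge [653.3 195.8]
0.14 corners [558.7 208.8] tab [581.3 405.5] bar [420.  228.2] hinge [652.8 195.5]
0.14 bar [558.7 204.9] tab [581.3 401.7] bar [420.  224.4] hinge [652.8 191.7]
```

```bash
python3 -m crank '[[[-30,-30,0],8,120],[[-70,-70,0],16,120],[[-105,-110,0],24,120],[[-140,-145,0],32,120],[[-175,-180,0],40,120],[[-210,-217,0],48,120],[[-245,-252,0],56,120],[[-278,-287,0],64,120],[[-278,-287,20],70.6,120],[[-278,-287,40],70.6,120]]' 60
python3 - <<'E'
from h import *
s=get_state(); M=R.from_quat(s["tcp_rot"]).as_matrix(); print(s["qpos"].round(2),M.round(3).tolist(),s["opening"])
c=read_camera("wrist"); cv2.imwrite("pics/w1.png",c["frame"]); print(c["vfov"],c["origin"],c["cx"],c["cy"])
print(tool([.420,.225,.075]))
E
```

```text
time: 1.1
eef_pos: [0.4216, 0.2237, 0.1914]
tcp_rot: [0.75, 0.662, 0.001, 0.0]
contact_force: [0.6, 0.1, 0.6]
opening: 0.526
finger_force: 0.0
[ 0.27 -0.12  2.09 -0.    1.17  0.4 ] [[0.124, 0.992, 0.002], [0.992, -0.124, 0.0], [0.001, 0.002, -1.0]] 0.5258573272158431
65.70646984690485 [0.4290584  0.2889687  0.33349331] 283.1169279732797 213.11842066795646
[  1.7   1.7 111.9]
```

View pics/w1.png

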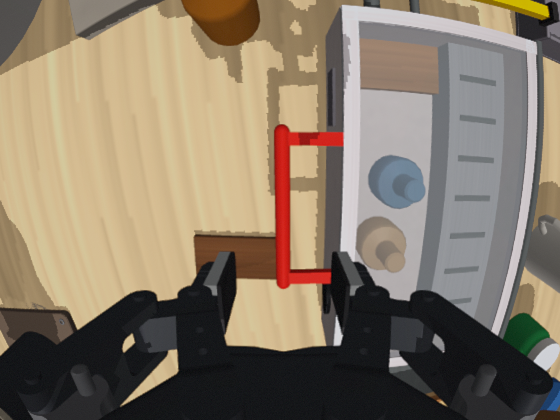

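Wrist view: the bar runs vertically at u≈283, v 130–285, centred between the fingers (u 222 and 345). I'll check the bar middle with the fisheye model.

```bash
cat >> h.py <<'E'
def wray(c,u,v,z):
    f=210/np.tan(np.radians(float(c["vfov"]))/2)
    d=np.array([u-c["cx"],v-c["cy"]]); r=np.hypot(*d); t=r/f
    d=R.from_quat(c["orientation"]).apply([*(d/r*np.sin(t)),np.cos(t)]); o=np.array(c["origin"])
    return o+d*(z-o[2])/d[2]
E
python3 - <<'E'
from h import *
c=read_camera("wrist")
for p in((283,130),(284,282),(283,207)): print(wray(c,*p,.097).round(4))
for p in((406,186),(392,259)): print("jar",wray(c,*p,.082).round(4))
E
```

```text
[0.4256 0.2873 0.097 ]
[0.4122 0.1706 0.097 ]
[0.4189 0.2317 0.097 ]
jar [0.519  0.2337 0.082 ]
jar [0.5054 0.1716 0.082 ]
```

```bash
python3 -m crank '[[[4,0,40],0,120],[[4,0,80],0,120],[[4,0,112],0,120],[[4,0,115],0,120],[[4,0,115],0,255],[[4,0,115],0,255],[[4,0,115],0,255],[[4,0,115],0,255],[[4,0,115],0,255],[[4,0,115],0,255]]' 90
```

```text
time: 2.2
eef_pos: [0.422, 0.2304, 0.0789]
tcp_rot: [0.748, 0.664, 0.001, 0.0]
contact_force: [-3.9, 1.4, 7.2]
opening: 0.1
finger_force: 88.0
```

```bash
python3 - <<'E'
import numpy as np
for a0 in(0,.35,.7,1.05,1.4):
    a=a0+.035*np.arange(1,11) if a0<1.4 else np.linspace(1.42,1.5,5)
    print(",".join("[[0,%.0f,%.0f],0,255]"%(235*(np.cos(a0)-np.cos(t)),235*(np.sin(a0)-np.sin(t))) for t in a))
E
python3 -m crank '[[[0,0,-8],0,255],[[0,1,-16],0,255],[[0,1,-25],0,255],[[0,2,-33],0,255],[[0,4,-41],0,255],[[0,5,-49],0,255],[[0,7,-57],0,255],[[0,9,-65],0,255],[[0,11,-73],0,255],[[0,14,-81],0,255]]' 100
```

```text
[[0,0,-8],0,255],[[0,1,-16],0,255],[[0,1,-25],0,255],[[0,2,-33],0,255],[[0,4,-41],0,255],[[0,5,-49],0,255],[[0,7,-57],0,255],[[0,9,-65],0,255],[[0,12,-73],0,255],[[0,14,-81],0,255]
[[0,3,-8],0,255],[[0,6,-15],0,255],[[0,10,-23],0,255],[[0,13,-30],0,255],[[0,17,-37],0,255],[[0,22,-44],0,255],[[0,26,-51],0,255],[[0,31,-58],0,255],[[0,36,-64],0,255],[[0,41,-71],0,255]
[[0,5,-6],0,255],[[0,11,-12],0,255],[[0,17,-18],0,255],[[0,23,-24],0,255],[[0,29,-29],0,255],[[0,36,-34],0,255],[[0,42,-39],0,255],[[0,49,-44],0,255],[[0,56,-48],0,255],[[0,63,-52],0,255]
[[0,7,-4],0,255],[[0,15,-8],0,255],[[0,22,-11],0,255],[[0,30,-14],0,255],[[0,37,-17],0,255],[[0,45,-20],0,255],[[0,53,-22],0,255],[[0,61,-24],0,255],[[0,69,-26],0,255],[[0,77,-28],0,255]
[[0,5,-1],0,255],[[0,9,-1],0,255],[[0,14,-2],0,255],[[0,19,-2],0,255],[[0,23,-3],0,255]
time: 3.2
eef_pos: [0.4337, 0.2288, 0.1551]
tcp_rot: [0.748, 0.664, 0.0, -0.002]
contact_force: [4.2, 6.3, -16.0]
opening: 0.099
finger_force: 97.3
```

```bash
python3 -m crank '[[[0,3,-8],0,255],[[0,6,-15],0,255],[[0,10,-23],0,255],[[0,13,-30],0,255],[[0,17,-37],0,255],[[0,22,-44],0,255],[[0,26,-51],0,255],[[0,31,-58],0,255],[[0,36,-64],0,255],[[0,41,-71],0,255]]'
python3 -m crank '[[[0,5,-6],0,255],[[0,11,-12],0,255],[[0,17,-18],0,255],[[0,23,-24],0,255],[[0,29,-29],0,255],[[0,36,-34],0,255],[[0,42,-39],0,255],[[0,49,-44],0,255],[[0,56,-48],0,255],[[0,63,-52],0,255]]'
```

```text
time: 4.2
eef_pos: [0.4686, 0.2249, 0.2235]
tcp_rot: [0.748, 0.664, -0.007, -0.008]
contact_force: [-10.2, 8.1, -12.4]
opening: 0.098
finger_force: 97.4
time: 5.2
eef_pos: [0.5296, 0.2182, 0.282]
tcp_rot: [0.747, 0.665, -0.008, -0.01]
contact_force: [-25.6, 3.8, 12.2]
opening: 0.097
finger_force: 98.6
```

```bash
python3 -m crank '[[[0,7,-5],0,255],[[0,14,-9],0,255],[[0,21,-12],0,255],[[0,29,-16],0,255],[[0,36,-19],0,255],[[0,44,-22],0,255],[[0,52,-25],0,255],[[0,60,-27],0,255],[[0,68,-29],0,255],[[0,76,-31],0,255]]'
python3 -m crank '[[[0,4,-1],0,255],[[0,8,-1],0,255],[[0,13,-2],0,255],[[0,18,-2],0,255],[[0,23,-2],0,255],[[0,24,-2],0,255],[[0,24,-2],0,255]]'
python3 - <<'E'
from h import *
s=get_state();print(s["contact_force"],s["qpos"].round(2))
E
```

```text
time: 6.2
eef_pos: [0.6099, 0.2087, 0.317]
tcp_rot: [0.747, 0.665, -0.002, -0.004]
contact_force: [-15.2, 1.1, 11.8]
opening: 0.09
finger_force: 98.2
time: 6.9
eef_pos: [0.639, 0.2053, 0.3218]
tcp_rot: [0.747, 0.664, 0.005, 0.002]
contact_force: [-2.0, -2.8, 12.3]
opening: 0.091
finger_force: 98.2
[-2.00422181 -2.82071291 12.28012494] [0.16 0.22 1.49 0.   1.42 0.28]
```

```bash
python3 -m crank '[[[0,0,0],0,110],[[0,0,0],0,110],[[0,0,0],0,110],[[0,0,-40],0,110],[[0,0,-60],0,110],[[40,-25,-60],-8,110],[[80,-45,-60],-16,110],[[120,-65,-60],-24,110],[[160,-80,-60],-32,110],[[190,-88,-60],-40,110]]' 60
python3 -m crank '[[[0,0,20],-8,120],[[0,0,50],-16,120],[[0,0,80],-25,120],[[0,0,110],-33,120],[[0,0,140],-41,120],[[0,0,150],-50,120],[[0,0,170],-50,120],[[0,0,170],-50,120]]'
python3 - <<'E'
from h import *
s=get_state();print(s["contact_force"],s["opening"]); print(R.from_quat(s["tcp_rot"]).as_matrix().round(3).tolist())
c=read_camera("wrist"); cv2.imwrite("pics/w2.png",c["frame"])
H=cv2.cvtColor(c["frame"],cv2.COLOR_BGR2HSV)
m=(H[...,0]>4)&(H[...,0]<14)&(H[...,1]>180)&(H[...,2]>150); m[:, :200]=0;m[:,380:]=0
v,u=np.nonzero(m); print(len(u), np.median(u),np.median(v),wray(c,np.median(u),np.median(v),.124))
print(tool([.5754,.4054,.094]))
E
```

```text
time: 7.9
eef_pos: [0.5712, 0.4051, 0.3726]
tcp_rot: [0.472, 0.881, -0.0, -0.0]
contact_force: [0.0, 0.5, 0.1]
opening: 0.569
finger_force: 0.0
time: 8.7
eef_pos: [0.5707, 0.4016, 0.1985]
tcp_rot: [0.059, 0.998, -0.002, -0.004]
contact_force: [0.4, -0.3, -0.4]
opening: 0.532
finger_force: 0.0
[ 0.3751784  -0.34503019 -0.37267757] 0.5323021385957362
[[-0.993, 0.118, -0.007], [0.118, 0.993, -0.004], [0.007, -0.005, -1.0]]
0 nan nan [nan nan nan]
[ -4.    4.1 106.6]
  return _methods._mean(a, axis=axis, dtype=dtype,
  ret = ret.dtype.type(ret / rcount)
```

View pics/w2.png

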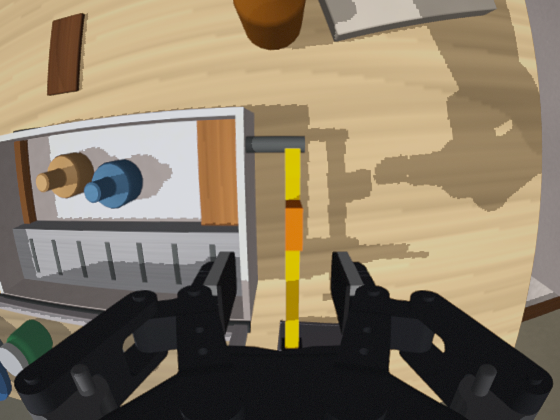

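Wrist view: tab's top face spans u 285–303, v 207–250, and the fingers straddle it (u 230 and 335). The box is open, with blue and tan jars at (113,184) and (63,175).

```bash
python3 - <<'E'
from h import *
c=read_camera("wrist")
for p in((294,207),(294,250),(294,228)): print(wray(c,*p,.125).round(4))
s=get_state(); print(s["eef_pos"])
p=wray(c,294,228,.125); print(tool([p[0]-.001,p[1],.096]))
E
```

```text
[0.5604 0.4111 0.125 ]
[0.592  0.4077 0.125 ]
[0.5755 0.4095 0.125 ]
[0.57231361 0.40254922 0.20254037]
[ -1.5   7.2 106.5]
```

```bash
python3 -m crank '[[[-1,6,40],0,120],[[-1,6,80],0,120],[[-1,6,106],0,120],[[-1,6,106],0,120],[[-1,6,106],0,255],[[-1,6,106],0,255],[[-1,6,106],0,255],[[-1,6,106],0,255],[[-1,6,106],0,255]]' 50
python3 -m crank '[[[3,0,-4],0,255],[[7,0,-8],0,255],[[12,0,-13],0,255],[[17,0,-18],0,255],[[23,0,-22],0,255],[[29,0,-25],0,255],[[36,0,-28],0,255],[[45,0,-30],0,255],[[48,0,-31],0,255],[[48,0,-31],0,255]]'
```

```text
time: 9.7
eef_pos: [0.5762, 0.4081, 0.101]
tcp_rot: [0.059, 0.998, -0.0, 0.002]
contact_force: [-0.5, -5.3, 5.0]
opening: 0.131
finger_force: 52.3
time: 10.7
eef_pos: [0.5288, 0.4135, 0.1296]
tcp_rot: [0.059, 0.998, -0.0, 0.003]
contact_force: [5.0, -3.2, -4.2]
opening: 0.126
finger_force: 49.5
```

```bash
python3 - <<'E'
from h import *
print(get_state()["contact_force"])
c=read_camera("side"); cv2.imwrite("pics/s3.png",cv2.resize(c["frame"][60:300,130:430],None,fx=2.5,fy=2.5))
E
```

```text
[ 4.95257285 -3.22362184 -4.16451986]
```

View pics/s3.png

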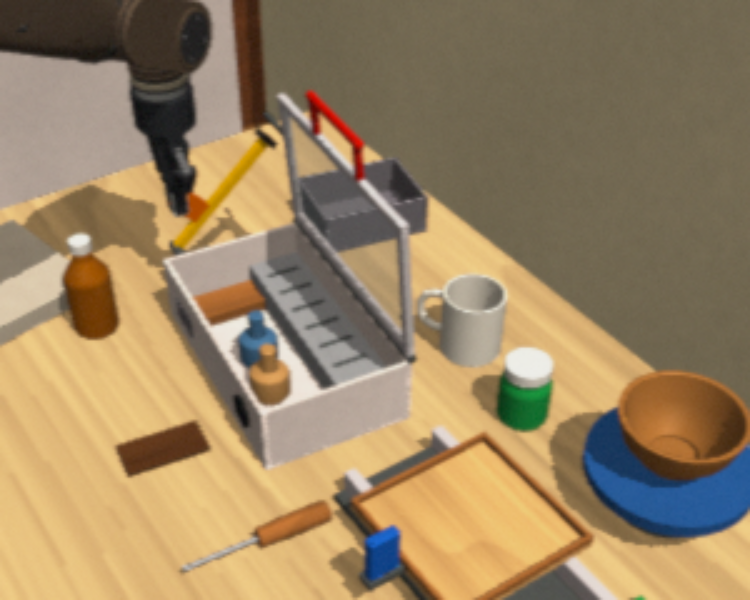

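Side view: the stay stands inclined toward the raised cover, both jars upright in the box, bystanders in place. I'll push slightly into the stop, then release.

```bash
python3 -m crank '[[[3,0,-1],0,255],[[5,0,-1],0,255],[[6,0,-1],0,255],[[6,0,-1],0,255]]'
python3 -m crank '[[[-3,0,0],0,200],[[-4,0,0],0,130],[[-4,0,0],0,120],[[-4,0,0],0,120],[[-4,0,-40],0,120],[[-4,0,-80],0,120],[[-4,0,-110],0,120]]'
python3 - <<'E'
from h import *
s=get_state(); print(s["eef_pos"],s["qpos"].round(2))
c=read_camera("top"); cv2.imwrite("pics/t4.png",cv2.resize(c["frame"][150:300,120:300],None,fx=4.4,fy=4,interpolation=cv2.INTER_CUBIC))
np.savez("pics/t4.npz",**{k:np.array(v) for k,v in c.items()})
P=cloud(c); H=cv2.cvtColor(c["frame"],cv2.COLOR_BGR2HSV).astype(int)
z=P[...,2]; m=(z>.074)&(z<.092); m&=(P[...,0]>.48)&(P[...,0]<.57)&(P[...,1]>.1)&(P[...,1]<.30)
n,l,st,ce=cv2.connectedComponentsWithStats(m.astype(np.uint8))
for i in range(1,n):
    if st[i,4]>4: print(st[i,4],np.median(P[l==i],0).round(4),np.median(H[l==i],0), ((P[l==i].min(0)+P[l==i].max(0))/2).round(4))
E
```

```text
time: 11.15
eef_pos: [0.5236, 0.4141, 0.1305]
tcp_rot: [0.059, 0.998, -0.0, 0.004]
contact_force: [5.1, -2.5, -4.8]
opening: 0.125
finger_force: 48.7
time: 11.85
eef_pos: [0.5249, 0.4153, 0.2424]
tcp_rot: [0.059, 0.998, 0.001, 0.001]
contact_force: [0.2, 0.2, -0.6]
opening: 0.524
finger_force: 0.0
[0.52487101 0.41531772 0.24240556] [ 0.52  0.26  1.58  0.    1.29 -0.94]
39 [0.5339 0.2234 0.0819] [105. 108. 116.] [0.534  0.2239 0.0826]
38 [0.5127 0.1621 0.0814] [ 15.  107.  151.5] [0.5127 0.1624 0.0826]
```

View pics/t4.png

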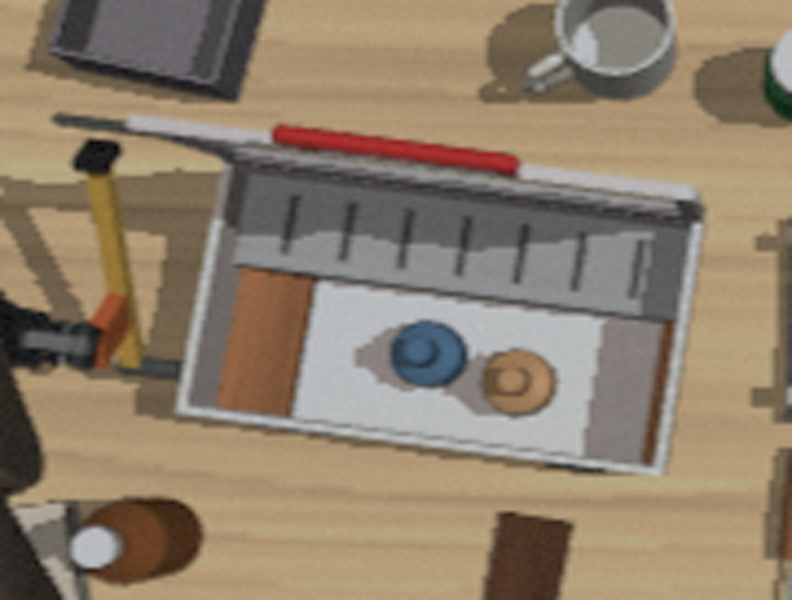

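Top view: stay tip at crop (97,155), red bar along (280–515,135–160), so the cover is nearly vertical. Blue jar is at (428,350) and tan at (515,380). I'll check the stay angle from depth.

```bash
cat >> h.py <<'E'
def stay_cover(c):
    P=cloud(c); H=cv2.cvtColor(c["frame"],cv2.COLOR_BGR2HSV).astype(int)
    t=np.radians(6.8); d=P[...,:2]-np.array([.559,.208]); lx=d@[np.cos(t),-np.sin(t)]; ly=d@[np.sin(t),np.cos(t)]; z=P[...,2]
    m=(abs(ly-.198)<.02)&(H[...,0]>18)&(H[...,0]<32)&(H[...,1]>130)&(z>.06)
    k=np.polyfit(lx[m],z[m],1); print("stay",m.sum(),np.arctan(k[0]), "z at pivot",np.polyval(k,-.065))
    m=(abs(ly)<.05)&((H[...,0]<6)|(H[...,0]>174))&(H[...,1]>150)&(z>.09)&(lx>-.2)&(lx<.2)
    p=np.array([np.median(lx[m]),np.median(z[m])]); print("bar",m.sum(),p,"cover",np.arctan2(p[1]-.094,.095-p[0]))
E
python3 - <<'E'
from h import *
stay_cover(dict(np.load("pics/t4.npz")))
stay_cover(read_camera("side"))
E
```

```text
stay 209 0.8134120026331757 z at pivot 0.08212725317450743
bar 178 [0.07626848 0.33411245] cover 1.4929425588499718
stay 267 0.8141261804831355 z at pivot 0.07534435288549167
bar 88 [0.07399377 0.33160914] cover 1.4826188968940803
```

```bash
python3 -m crank '[[[-8,-48,0],0,120],[[-16,-95,10],0,120],[[-24,-142,40],0,120],[[-32,-189,70],0,120],[[-32,-189,100],0,120],[[-32,-189,110],0,120],[[-32,-189,110],0,120]]' 40
python3 - <<'E'
from h import *
s=get_state();print(s["eef_pos"])
c=read_camera("wrist"); cv2.imwrite("pics/w5.png",c["frame"])
c=read_camera("top"); P=cloud(c); H=cv2.cvtColor(c["frame"],cv2.COLOR_BGR2HSV)
m=(P[...,2]>.074)&(P[...,2]<.092)&(P[...,0]>.48)&(P[...,0]<.57)&(P[...,1]>.1)&(P[...,1]<.30)
n,l,st,ce=cv2.connectedComponentsWithStats(m.astype(np.uint8))
for i in range(1,n):
    if st[i,4]>4: print(st[i,4],np.median(P[l==i],0).round(4),np.median(H[l==i],0))
print(tool([.534,.2245,.054]))
E
```

```text
time: 12.65
eef_pos: [0.5323, 0.2231, 0.1267]
tcp_rot: [0.059, 0.998, -0.001, -0.003]
contact_force: [0.5, 0.1, 0.5]
opening: 0.533
finger_force: 0.0
[0.53226934 0.22312526 0.12670285]
38 [0.5127 0.1618 0.0829] [ 15.  107.5 154.5]
[ 0.9 -0.1 76.4]
```

View pics/w5.png

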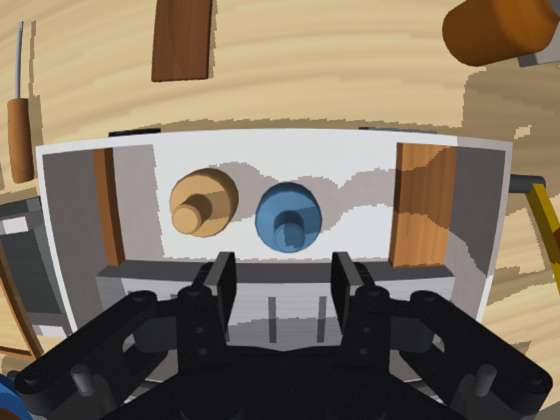

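Wrist view: blue knob top at (290,236), tan at (187,220), with the fingers centred on u≈284.

```bash
python3 - <<'E'
from h import *
c=read_camera("wrist")
for p in((290,237),(187,220)):
    w=wray(c,*p,.082);print(w.round(4),tool([w[0],w[1],.054]))
E
```

```text
[0.536 0.229 0.082] [-0.   4.3 77.2]
[0.5177 0.166  0.082 ] [ 10.9 -60.4  77.1]
```

```bash
python3 -m crank '[[[0,2,40],0,120],[[0,2,76],0,120],[[0,2,76],0,120],[[0,2,76],0,255],[[0,2,76],0,255],[[0,2,76],0,255],[[0,2,76],0,255],[[0,2,76],0,255]]' 50
python3 -m crank '[[[0,0,-30],0,255],[[0,0,-65],0,255],[[0,0,-100],0,255],[[0,0,-130],0,255],[[0,0,-130],0,255]]'
python3 - <<'E'
from h import *
print(tool([.569,-.119,.180]))
E
```

```text
time: 13.6
eef_pos: [0.5366, 0.226, 0.0565]
tcp_rot: [0.059, 0.998, 0.001, 0.003]
contact_force: [0.5, 2.0, 6.6]
opening: 0.215
finger_force: 49.6
time: 14.1
eef_pos: [0.5374, 0.2258, 0.1895]
tcp_rot: [0.059, 0.998, 0.002, 0.005]
contact_force: [-0.4, -0.3, -0.6]
opening: 0.214
finger_force: 49.1
[ -72.  -338.7    9. ]
```

```bash
python3 -m crank '[[[-8,-36,0],0,255],[[-17,-78,0],0,255],[[-26,-120,0],0,255],[[-35,-162,0],0,255],[[-44,-204,0],0,255],[[-53,-246,0],0,255],[[-62,-288,0],0,255],[[-70,-325,0],0,255],[[-72,-339,0],0,255],[[-72,-339,0],0,255]]' 
python3 - <<'E'
from h import *
s=get_state(); print(s["eef_pos"],s["opening"],s["finger_force"],s["contact_force"],R.from_quat(s["tcp_rot"]).as_matrix().round(3).tolist())
c=read_camera("top"); P=cloud(c);H=cv2.cvtColor(c["frame"],cv2.COLOR_BGR2HSV).astype(int)
m=(P[...,2]>.053)&(P[...,2]<.068)&(H[...,0]>5)&(H[...,0]<25)&(H[...,1]>80)&(P[...,1]<-.04)&(P[...,1]>-.35)
q=P[m]; print("tray",[np.percentile(q[:,i],[1,99]).round(3) for i in(0,1)],np.median(q,0))
print(tool([.569,-.119,.099]))
E
```

```text
time: 15.1
eef_pos: [0.565, -0.1214, 0.1819]
tcp_rot: [0.061, 0.998, 0.0, -0.001]
contact_force: [-0.1, 0.9, -1.9]
opening: 0.218
finger_force: 49.3
[ 0.56504648 -0.12139728  0.18186531] 0.21755009343695753 49.30153548717499 [-0.09693838  0.85423473 -1.87139064] [[-0.993, 0.121, -0.002], [0.121, 0.993, 0.001], [0.002, 0.001, -1.0]]
tray [array([0.522, 0.862]), array([-0.251, -0.071])] [ 0.64887485 -0.08951513  0.05887446]
[-4.   1.2 83. ]
```

```bash
python3 -m crank '[[[-3,1,40],0,255],[[-3,1,70],0,255],[[-3,1,80],0,255],[[-3,1,83],0,255],[[-3,1,83],0,255]]'
python3 -m crank '[[[0,0,0],0,200],[[0,0,0],0,130],[[0,0,0],0,130],[[0,0,0],0,130],[[0,0,-40],0,130],[[0,0,-80],0,130]]'
python3 - <<'E'
from h import *
s=get_state();print(s["eef_pos"],s["opening"])
print("to tan",tool([.5155,.1645,.150]))
c=read_camera("top"); P=cloud(c);H=cv2.cvtColor(c["frame"],cv2.COLOR_BGR2HSV)
m=(P[...,2]>.074)&(P[...,2]<.092)&(P[...,0]>.48)&(P[...,0]<.57)&(P[...,1]>.1)&(P[...,1]<.30)
n,l,st,ce=cv2.connectedComponentsWithStats(m.astype(np.uint8))
for i in range(1,n):
    if st[i,4]>4: print(st[i,4],np.median(P[l==i],0).round(4),np.median(H[l==i],0))
E
```

```text
time: 15.65
eef_pos: [0.5695, -0.1185, 0.1009]
tcp_rot: [0.058, 0.998, -0.0, 0.001]
contact_force: [-0.0, -0.3, -1.6]
opening: 0.217
finger_force: 49.6
time: 16.25
eef_pos: [0.5679, -0.119, 0.1798]
tcp_rot: [0.059, 0.998, 0.001, -0.002]
contact_force: [0.6, -0.5, 0.8]
opening: 0.487
finger_force: 0.0
[ 0.56788243 -0.11901887  0.17983056] 0.48749051329597065
to tan [ 85.4 275.3  30.4]
38 [0.5127 0.162  0.0828] [ 15. 105. 115.]
```

```bash
python3 -m crank '[[[12,38,0],0,125],[[25,80,0],0,125],[[38,122,0],0,125],[[51,164,0],0,125],[[64,206,0],0,125],[[77,248,0],0,125],[[85,275,0],0,125],[[85,275,20],0,125],[[85,275,40],0,125],[[85,275,40],0,125]]'
python3 - <<'E'
from h import *
c=read_camera("wrist")
H=cv2.cvtColor(c["frame"],cv2.COLOR_BGR2HSV); cv2.imwrite("pics/w6.png",c["frame"])
print(tool([.5155,.1645,.056]))
c=read_camera("top"); stay_cover(c); stay_cover(read_camera("side"))
E
```

```text
time: 17.3
eef_pos: [0.5148, 0.1639, 0.1375]
tcp_rot: [0.059, 0.998, -0.001, -0.003]
contact_force: [-0.7, -0.1, 0.3]
opening: 0.509
finger_force: 0.0
[ 0.3  0.7 83.2]
stay 206 0.8079597102680608 z at pivot 0.08289634567362389
bar 182 [0.07194402 0.33385134] cover 1.4749646571726387
stay 137 0.8003131097307518 z at pivot 0.07679717430169095
bar 71 [0.06998022 0.33160396] cover 1.4658826003381822
```

View pics/w6.png

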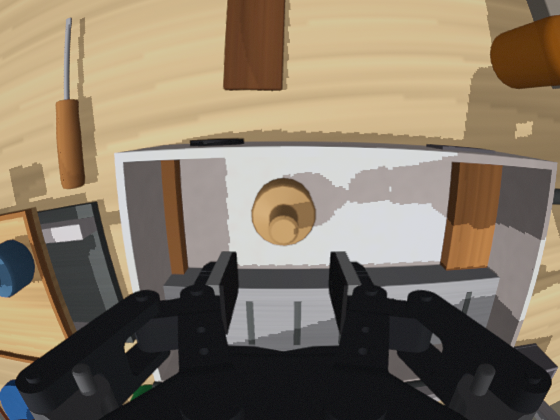

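Wrist view: tan knob at (284,230), centred between the fingers. The blue jar stands on the tray at the far left (10,268).

```bash
python3 -m crank '[[[0,1,40],0,125],[[0,1,82],0,125],[[0,1,82],0,125],[[0,1,82],0,255],[[0,1,82],0,255],[[0,1,82],0,255],[[0,1,82],0,255],[[0,1,82],0,255]]' 50
python3 -m crank '[[[0,0,-30],0,255],[[0,0,-65],0,255],[[0,0,-100],0,255],[[0,0,-130],0,255],[[0,0,-130],0,255]]'
python3 - <<'E'
from h import *
print(tool([.569,-.201,.185]))
E
```

```text
time: 18.25
eef_pos: [0.5191, 0.165, 0.0609]
tcp_rot: [0.059, 0.998, 0.0, 0.002]
contact_force: [-1.1, -0.9, 6.5]
opening: 0.213
finger_force: 49.7
time: 18.75
eef_pos: [0.52, 0.1653, 0.1938]
tcp_rot: [0.059, 0.998, 0.001, 0.005]
contact_force: [1.4, -0.2, -0.6]
opening: 0.211
finger_force: 49.3
[ -91.7 -358.     8.8]
```

```bash
python3 -m crank '[[[-10,-36,-10],0,255],[[-20,-78,-20],0,255],[[-31,-120,-20],0,255],[[-42,-162,-20],0,255],[[-53,-204,-20],0,255],[[-64,-246,-20],0,255],[[-75,-288,-20],0,255],[[-85,-326,-20],0,255],[[-92,-358,-15],0,255],[[-92,-358,0],0,255]]'
python3 - <<'E'
from h import *
print(tool([.569,-.201,.1045]),get_state()["opening"])
E
```

```text
time: 19.75
eef_pos: [0.5665, -0.2057, 0.1877]
tcp_rot: [0.061, 0.998, -0.001, 0.001]
contact_force: [0.6, 0.2, -1.7]
opening: 0.214
finger_force: 49.5
[-1.8  5.2 83.2] 0.2136114489318723
```

```bash
python3 -m crank '[[[-2,3,40],0,255],[[-2,3,70],0,255],[[-2,3,80],0,255],[[-2,3,83],0,255],[[-2,3,83],0,255]]'
python3 -m crank '[[[0,0,0],0,200],[[0,0,0],0,130],[[0,0,0],0,130],[[0,0,0],0,130],[[0,0,-40],0,130],[[0,0,-80],0,130],[[70,10,-90],0,120],[[110,40,-90],-3,120],[[110,40,-90],-6.8,120]]'
python3 - <<'E'
from h import *
s=get_state();print(s["eef_pos"],R.from_quat(s["tcp_rot"]).as_matrix().round(3)[:2].tolist())
c=read_camera("top"); cv2.imwrite("pics/t7.png",cv2.resize(c["frame"][180:300,160:480],None,fx=2.5,fy=2.5,interpolation=cv2.INTER_CUBIC)); P=cloud(c); stay_cover(c)
H=cv2.cvtColor(c["frame"],cv2.COLOR_BGR2HSV)
m=(P[...,2]>.115)&(P[...,2]<.13)&(P[...,0]>.5)&(P[...,1]<-.08)&(P[...,1]>-.24)
n,l,st,ce=cv2.connectedComponentsWithStats(m.astype(np.uint8))
for i in range(1,n):
    if st[i,4]>6: print(st[i,4],np.median(P[l==i],0).round(4),np.median(H[l==i],0))
print(tool([.457,-.161,.069]))
E
```

```text
time: 20.25
eef_pos: [0.5683, -0.1981, 0.1046]
tcp_rot: [0.059, 0.998, 0.0, -0.0]
contact_force: [0.5, -0.5, -1.8]
opening: 0.215
finger_force: 49.5
time: 21.15
eef_pos: [0.4614, -0.1444, 0.1954]
tcp_rot: [-0.001, 1.0, 0.0, -0.0]
contact_force: [0.7, -0.8, -0.4]
opening: 0.533
finger_force: 0.0
[ 0.46138719 -0.14439695  0.1954029 ] [[-1.0, -0.003, -0.001], [-0.003, 1.0, 0.001]]
stay 210 0.8161654479354089 z at pivot 0.08179896349341943
bar 187 [0.0684269  0.33316401] cover 1.4601419246628031
107 [ 0.8544 -0.1982  0.1241] [ 13. 128.  89.]
7 [ 0.7445 -0.1849  0.1281] [ 13. 123. 124.]
7 [ 0.7389 -0.2318  0.127 ] [ 13. 129.  94.]
42 [ 0.5624 -0.2006  0.1247] [ 15. 107. 163.]
44 [ 0.5278 -0.107   0.124 ] [105.  107.5 124.5]
[  3.5 -17.7 126.3]
```

View pics/t7.png

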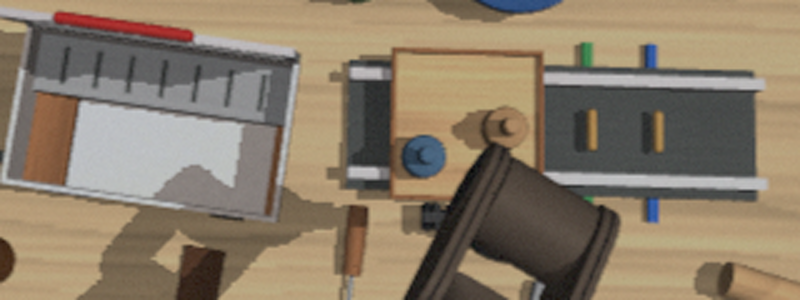

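Top view: both jars stand on the tray, tan at (505,127) and blue knocked aside to (424,155). Blue is at (-41,+54) mm in the tray, still inside limits and upright (knob top z 0.124). Next is the fin.

```bash
python3 -m crank '[[[3,-15,40],0,120],[[3,-15,85],0,120],[[3,-15,126],0,120],[[3,-15,126],0,120],[[3,-15,126],0,255],[[3,-15,126],0,255],[[3,-15,126],0,255],[[3,-15,126],0,255],[[3,-15,126],0,255]]' 60
python3 -m crank '[[[0,-3,0],0,255],[[0,-8,0],0,255],[[0,-15,0],0,255],[[0,-23,0],0,255],[[0,-31,0],0,255],[[0,-39,0],0,255],[[0,-47,0],0,255],[[0,-55,0],0,255],[[0,-63,0],0,255],[[0,-70,0],0,255]]'
```

```text
time: 22.1
eef_pos: [0.4631, -0.1621, 0.0722]
tcp_rot: [-0.0, 1.0, -0.001, 0.002]
contact_force: [-0.3, 0.8, 7.6]
opening: 0.155
finger_force: 60.1
time: 23.1
eef_pos: [0.463, -0.2323, 0.0722]
tcp_rot: [-0.0, 1.0, -0.001, 0.002]
contact_force: [-0.8, 2.3, 6.3]
opening: 0.156
finger_force: 60.3
```

```bash
python3 -m crank '[[[0,-8,0],0,255],[[0,-16,0],0,255],[[0,-24,0],0,255],[[0,-32,0],0,255],[[0,-40,0],0,255],[[0,-48,0],0,255],[[0,-56,0],0,255],[[0,-62,0],0,255],[[0,-67,0],0,255],[[0,-71,0],0,255]]'
python3 -m crank '[[[0,-3,0],0,255],[[0,-6,0],0,255],[[0,-9,0],0,255],[[0,-11,0],0,255],[[0,-11,0],0,255],[[0,-11,0],0,255]]'
python3 - <<'E'
from h import *
s=get_state();print(s["contact_force"],s["eef_pos"])
c=read_camera("top"); P=cloud(c);H=cv2.cvtColor(c["frame"],cv2.COLOR_BGR2HSV).astype(int)
m=(P[...,2]>.053)&(P[...,2]<.068)&(H[...,0]>5)&(H[...,0]<25)&(H[...,1]>80)&(P[...,1]<-.15)&(P[...,1]>-.5)&(P[...,0]<.67)
q=P[m]; print("tray",[np.percentile(q[:,i],[1,99]).round(4) for i in(0,1)])
E
```

```text
time: 24.1
eef_pos: [0.4628, -0.3007, 0.0722]
tcp_rot: [0.0, 1.0, 0.002, 0.001]
contact_force: [-0.0, 7.6, 10.4]
opening: 0.153
finger_force: 60.8
time: 24.7
eef_pos: [0.4628, -0.3147, 0.0722]
tcp_rot: [-0.0, 1.0, -0.002, 0.002]
contact_force: [0.6, -0.2, 4.2]
opening: 0.158
finger_force: 60.0
[ 0.57109035 -0.22253786  4.21530331] [ 0.4628475  -0.31467616  0.0722075 ]
tray [array([0.4786, 0.6582]), array([-0.4051, -0.2261])]
```

```bash
python3 -m crank '[[[0,0,0],0,200],[[0,0,0],0,130],[[0,0,0],0,120],[[0,0,0],0,120],[[0,0,-45],0,120],[[0,0,-95],0,120],[[0,0,-145],0,120],[[0,30,-190],8,120],[[-15,75,-235],16,120],[[-30,120,-275],24,120]]'
python3 - <<'E'
from h import *
c=read_camera("top"); P=cloud(c);H=cv2.cvtColor(c["frame"],cv2.COLOR_BGR2HSV).astype(int); stay_cover(c); stay_cover(read_camera("side"))
m=(P[...,2]>.053)&(P[...,2]<.068)&(H[...,0]>5)&(H[...,0]<25)&(H[...,1]>80)&(P[...,1]<-.15)&(P[...,1]>-.5)&(P[...,0]<.67)
q=P[m]; print("tray",[np.percentile(q[:,i],[1,99]).round(4) for i in(0,1)])
m=(P[...,2]>.115)&(P[...,2]<.13)&(P[...,0]>.5)&(P[...,0]<.65)&(P[...,1]<-.22)&(P[...,1]>-.41)
n,l,st,ce=cv2.connectedComponentsWithStats(m.astype(np.uint8))
for i in range(1,n):
    if st[i,4]>6: print(st[i,4],np.median(P[l==i],0).round(4),np.median(H[l==i],0))
s=get_state(); print(s["eef_pos"],R.from_quat(s["tcp_rot"]).as_matrix().round(3)[:2].tolist(),tool([.6235,.205,.385]))
E
```

```text
time: 25.75
eef_pos: [0.4836, -0.2148, 0.3258]
tcp_rot: [0.211, 0.977, -0.0, 0.001]
contact_force: [0.9, 0.1, -0.5]
opening: 0.528
finger_force: 0.0
stay 214 0.8209032441692746 z at pivot 0.08094035723833612
bar 197 [0.06315    0.33268734] cover 1.4381417819350024
stay 250 0.8039935065870302 z at pivot 0.07629559073966269
bar 0 [nan nan] cover nan
tray [array([0.4802, 0.6581]), array([-0.405 , -0.2258])]
37 [ 0.5281 -0.2616  0.1246] [105. 108. 127.]
[ 0.4863286  -0.21346121  0.33045894] [[-0.915, 0.404, 0.01], [0.404, 0.915, -0.005]] [ 43.  438.2 -55.4]
  return _methods._mean(a, axis=axis, dtype=dtype,
  ret = ret.dtype.type(ret / rcount)
```

```bash
python3 -m crank '[[[5,45,-20],8,120],[[10,90,-40],16,120],[[14,135,-55],24,120],[[18,180,-55],32,120],[[22,225,-55],40,120],[[26,270,-55],48,120],[[30,315,-55],56,120],[[35,360,-55],64,120],[[39,400,-55],72,120],[[43,438,-55],72.8,120]]'
python3 - <<'E'
from h import *
c=read_camera("wrist"); cv2.imwrite("pics/w8.png",c["frame"])
H=cv2.cvtColor(c["frame"],cv2.COLOR_BGR2HSV)
m=((H[...,0]<6)|(H[...,0]>174))&(H[...,1]>170)&(H[...,2]>60); v,u=np.nonzero(m); print(len(u),np.percentile(u,[5,50,95]),np.percentile(v,[1,50,99]))
s=get_state(); print(s["eef_pos"],R.from_quat(s["tcp_rot"]).as_matrix().round(3)[:2].tolist())
w=wray(c,np.median(u),np.median(v),.333); print(w,tool([w[0],w[1],.312]))
c=read_camera("top"); P=cloud(c);H=cv2.cvtColor(c["frame"],cv2.COLOR_BGR2HSV).astype(int)
m=(P[...,2]>.115)&(P[...,2]<.13)&(P[...,0]>.5)&(P[...,0]<.65)&(P[...,1]<-.22)&(P[...,1]>-.41)
n,l,st,ce=cv2.connectedComponentsWithStats(m.astype(np.uint8))
for i in range(1,n):
    if st[i,4]>6: print(st[i,4],np.median(P[l==i],0).round(4),np.median(H[l==i],0))
E
```

```text
time: 26.85
eef_pos: [0.6227, 0.2036, 0.3767]
tcp_rot: [0.748, 0.664, -0.001, -0.0]
contact_force: [0.9, -0.0, 0.4]
opening: 0.532
finger_force: 0.0
3470 [274. 282. 290.] [132.   221.   320.31]
[0.62319058 0.20837067 0.37579053] [[0.114, 0.993, -0.002], [0.993, -0.114, 0.003]]
[0.62294857 0.21463846 0.333     ] [ 6.  -0.8 63.8]
47 [ 0.5636 -0.3547  0.1239] [ 15. 107. 169.]
45 [ 0.5278 -0.2618  0.1251] [105. 107. 131.]
```

View pics/w8.png

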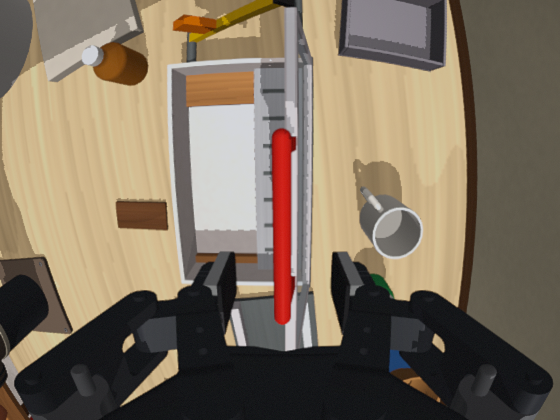

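Wrist view: bar vertical at u≈282, v 132–320, centred between the fingers. Cover still about 1.43.

```bash
python3 -m crank '[[[3,0,25],0,120],[[3,0,50],0,120],[[3,0,64],0,120],[[3,0,64],0,120],[[3,0,64],0,255],[[3,0,64],0,255],[[3,0,64],0,255],[[3,0,64],0,255],[[3,0,64],0,255]]' 90
python3 -m crank '[[[0,4,0],0,255],[[0,8,-1],0,255],[[0,12,-1],0,255],[[0,15,-2],0,255],[[0,17,-2],0,255],[[0,19,-2],0,255],[[0,19,-2],0,255]]'
python3 - <<'E'
from h import *
stay_cover(read_camera("top")); print(get_state()["contact_force"])
E
```

```text
time: 27.85
eef_pos: [0.6233, 0.2049, 0.3173]
tcp_rot: [0.748, 0.664, 0.001, 0.001]
contact_force: [-1.8, -1.4, 7.1]
opening: 0.101
finger_force: 88.3
time: 28.55
eef_pos: [0.641, 0.2029, 0.319]
tcp_rot: [0.748, 0.664, -0.0, -0.0]
contact_force: [-4.1, -1.4, 7.2]
opening: 0.099
finger_force: 88.4
stay 199 0.8146946526201433 z at pivot 0.08249339039196395
bar 39 [0.08215614 0.33494198] cover 1.5175398917036789
[-2.78563957 -0.68411174  5.82995883]
```

```bash
python3 -m crank '[[[0,0,0],0,110],[[0,0,0],0,110],[[0,0,0],0,110],[[0,0,-40],0,110],[[0,0,-60],0,110],[[40,-28,-60],-8,110],[[80,-57,-60],-16,110],[[120,-86,-60],-24,110],[[160,-115,-60],-32,110],[[196,-140,-60],-40,110]]' 60
python3 -m crank '[[[0,0,30],-8,120],[[0,0,70],-16,120],[[0,0,110],-24,120],[[0,0,140],-32,120],[[0,0,160],-40,120],[[0,0,170],-48,120],[[0,0,170],-50,120],[[0,0,170],-50,120]]'
python3 - <<'E'
from h import *
c=read_camera("top"); stay_cover(c); P=cloud(c); s=get_state(); print(s["eef_pos"])
c=read_camera("wrist"); cv2.imwrite("pics/w9.png",c["frame"]); print(tool([.524,.4148,.131]))
E
```

```text
time: 29.6
eef_pos: [0.5243, 0.416, 0.3762]
tcp_rot: [0.473, 0.881, 0.0, -0.0]
contact_force: [0.4, 0.8, 0.3]
opening: 0.57
finger_force: 0.0
time: 30.4
eef_pos: [0.5254, 0.4139, 0.2053]
tcp_rot: [0.059, 0.998, -0.0, -0.001]
contact_force: [0.7, -0.3, -0.3]
opening: 0.533
finger_force: 0.0
stay 204 0.7109562009567035 z at pivot 0.09781459827983205
bar 183 [0.08122673 0.3341658 ] cover 1.5135100606813625
[0.52566387 0.41408106 0.20611772]
[ 1.9  0.4 75.7]
```

View pics/w9.png

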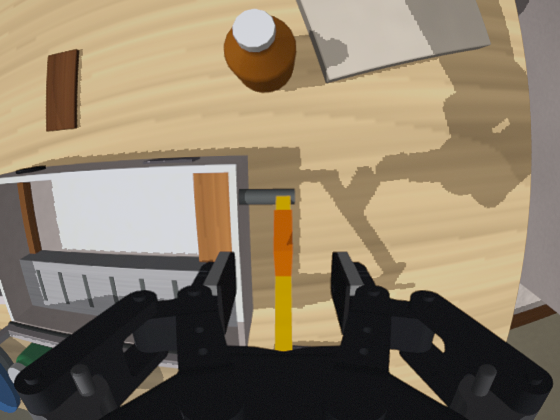

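Wrist view: tab lies at u≈283, v 210–275, centred between the fingers, stay still set.

```bash
python3 -m crank '[[[2,0,40],0,120],[[2,0,76],0,120],[[2,0,76],0,120],[[2,0,76],0,255],[[2,0,76],0,255],[[2,0,76],0,255],[[2,0,76],0,255],[[2,0,76],0,255]]' 50
python3 -m crank '[[[-5,0,1],0,255],[[-10,0,3],0,255],[[-16,0,5],0,255],[[-22,0,8],0,255],[[-28,0,12],0,255],[[-34,0,17],0,255],[[-38,0,21],0,255],[[-43,0,27],0,255],[[-46,0,31],0,255],[[-47,0,33],0,255]]'
python3 - <<'E'
from h import *
print(get_state()["contact_force"]); stay_cover(read_camera("side"))
E
```

```text
time: 31.3
eef_pos: [0.5253, 0.414, 0.134]
tcp_rot: [0.059, 0.998, 0.0, 0.002]
contact_force: [-1.1, -4.4, 6.2]
opening: 0.132
finger_force: 50.4
time: 32.3
eef_pos: [0.5743, 0.4083, 0.1038]
tcp_rot: [0.059, 0.998, 0.0, 0.004]
contact_force: [0.4, -7.7, 14.2]
opening: 0.128
finger_force: 62.5
[ 0.42797327 -7.66183867 14.20420454]
stay 221 0.11408952152840252 z at pivot 0.07503741486894187
bar 95 [0.0776341  0.33203863] cover 1.4979711989806543
```

```bash
python3 -m crank '[[[-2,0,3],0,255],[[-3,0,5],0,255],[[-3,0,6],0,255],[[-3,0,6],0,255]]'
python3 -m crank '[[[0,0,-1],0,200],[[0,0,-2],0,130],[[0,0,-2],0,120],[[0,0,-2],0,120],[[0,0,-40],0,120],[[0,0,-85],0,120]]'
python3 - <<'E'
from h import *
stay_cover(read_camera("side"));stay_cover(read_camera("top"))
s=get_state(); print(s["eef_pos"],tool([.641,.205,.376]))
E
```

```text
time: 32.75
eef_pos: [0.5779, 0.4079, 0.0985]
tcp_rot: [0.059, 0.998, 0.001, 0.005]
contact_force: [2.3, -7.9, 11.3]
opening: 0.123
finger_force: 63.8
time: 33.35
eef_pos: [0.5711, 0.4077, 0.1732]
tcp_rot: [0.059, 0.998, -0.002, -0.004]
contact_force: [-0.1, -0.3, 0.3]
opening: 0.534
finger_force: 0.0
stay 224 0.02916184117286576 z at pivot 0.07584262737303475
bar 90 [0.07684416 0.33164366] cover 1.4945450172417887
stay 206 0.03485645177184734 z at pivot 0.08007338335812388
bar 184 [0.07928795 0.33431305] cover 1.5055076695109122
[0.57683673 0.41078809 0.18541407] [ -90.1 -195.3 -191.2]
```

```bash
python3 -m crank '[[[0,0,-45],0,120],[[0,0,-90],0,120],[[0,0,-135],8,120],[[0,-20,-180],16,120],[[-15,-60,-200],24,120],[[-35,-100,-200],32,120],[[-55,-140,-200],40,120],[[-75,-175,-200],48,120],[[-85,-195,-200],56,120],[[-85,-195,-200],64,120]]'
python3 -m crank '[[[0,0,0],8,120],[[0,0,0],16,120],[[0,0,0],26,120],[[0,0,0],26,120]]'
python3 - <<'E'
from h import *
stay_cover(read_camera("top"))
c=read_camera("wrist")
H=cv2.cvtColor(c["frame"],cv2.COLOR_BGR2HSV)
m=((H[...,0]<6)|(H[...,0]>174))&(H[...,1]>170)&(H[...,2]>60); v,u=np.nonzero(m); print(len(u),np.percentile(u,[5,50,95]),np.percentile(v,[1,50,99]))
s=get_state(); print(s["eef_pos"],R.from_quat(s["tcp_rot"]).as_matrix().round(3)[:2].tolist())
w=wray(c,np.median(u),np.median(v),.335); print(w,tool([w[0],w[1],.313]))
E
```

```text
time: 34.45
eef_pos: [0.6358, 0.2016, 0.3755]
tcp_rot: [0.583, 0.812, -0.001, -0.0]
contact_force: [-0.5, 0.5, -0.8]
opening: 0.531
finger_force: 0.0
time: 34.85
eef_pos: [0.6347, 0.205, 0.3758]
tcp_rot: [0.748, 0.664, -0.0, -0.0]
contact_force: [-0.3, -0.0, 0.5]
opening: 0.529
finger_force: 0.0
stay 37 0.025545178405584075 z at pivot 0.08173030739544394
bar 60 [0.07844292 0.33399584] cover 1.5019164276180321
3393 [281. 289. 297.] [137. 227. 326.]
[0.63468298 0.20497932 0.3761023 ] [[0.115, 0.993, -0.001], [0.993, -0.115, 0.0]]
[0.63870881 0.21276461 0.335     ] [ 8.2  3.1 63.1]
```

```bash
python3 -m crank '[[[4,3,25],0,120],[[4,3,50],0,120],[[4,3,62],0,120],[[4,3,62],0,120],[[4,3,62],0,255],[[4,3,62],0,255],[[4,3,62],0,255],[[4,3,62],0,255],[[4,3,62],0,255]]' 90
python3 - <<'E'
import numpy as np
for a0 in(1.49,1.14,.79,.44):
    a=a0-.035*np.arange(1,11); 
    if a0<.5: a=np.append(np.maximum(a,.09),[.06,.03,0,-.01])
    print(",".join("[[0,%.0f,%.0f],0,255]"%(235*(np.cos(a0)-np.cos(t)),235*(np.sin(a0)-np.sin(t))) for t in a))
E
```

```text
time: 35.85
eef_pos: [0.6388, 0.2085, 0.3172]
tcp_rot: [0.748, 0.664, 0.001, 0.001]
contact_force: [-0.8, -0.1, 5.2]
opening: 0.099
finger_force: 88.3
[[0,-8,1],0,255],[[0,-16,2],0,255],[[0,-24,3],0,255],[[0,-33,5],0,255],[[0,-40,7],0,255],[[0,-48,9],0,255],[[0,-56,12],0,255],[[0,-64,14],0,255],[[0,-72,17],0,255],[[0,-79,21],0,255]
[[0,-7,4],0,255],[[0,-15,7],0,255],[[0,-22,11],0,255],[[0,-29,16],0,255],[[0,-36,20],0,255],[[0,-42,25],0,255],[[0,-49,30],0,255],[[0,-55,35],0,255],[[0,-61,41],0,255],[[0,-67,47],0,255]
[[0,-6,6],0,255],[[0,-11,12],0,255],[[0,-17,18],0,255],[[0,-22,25],0,255],[[0,-27,31],0,255],[[0,-31,38],0,255],[[0,-36,45],0,255],[[0,-40,52],0,255],[[0,-44,59],0,255],[[0,-47,67],0,255]
[[0,-3,8],0,255],[[0,-6,15],0,255],[[0,-9,23],0,255],[[0,-12,31],0,255],[[0,-14,39],0,255],[[0,-16,47],0,255],[[0,-18,55],0,255],[[0,-19,63],0,255],[[0,-21,71],0,255],[[0,-21,79],0,255],[[0,-22,86],0,255],[[0,-22,93],0,255],[[0,-22,100],0,255],[[0,-22,102],0,255]
```

```bash
python3 -m crank '[[[0,-8,1],0,255],[[0,-16,2],0,255],[[0,-24,3],0,255],[[0,-33,5],0,255],[[0,-40,7],0,255],[[0,-48,9],0,255],[[0,-56,12],0,255],[[0,-64,14],0,255],[[0,-72,17],0,255],[[0,-79,21],0,255]]'
python3 -m crank '[[[0,-7,4],0,255],[[0,-15,7],0,255],[[0,-22,11],0,255],[[0,-29,16],0,255],[[0,-36,20],0,255],[[0,-42,25],0,255],[[0,-49,30],0,255],[[0,-55,35],0,255],[[0,-61,41],0,255],[[0,-67,47],0,255]]'
python3 - <<'E'
from h import *
stay_cover(read_camera("side"))
E
```

```text
time: 36.85
eef_pos: [0.5657, 0.217, 0.3011]
tcp_rot: [0.748, 0.664, 0.009, 0.007]
contact_force: [6.4, -3.8, 15.1]
opening: 0.1
finger_force: 88.7
time: 37.85
eef_pos: [0.4973, 0.2249, 0.2545]
tcp_rot: [0.748, 0.664, 0.005, 0.005]
contact_force: [-2.0, -4.0, 18.7]
opening: 0.103
finger_force: 94.8
stay 123 0.03957949525959953 z at pivot 0.07510274159267777
bar 51 [-0.06587365  0.27046241] cover 0.8315766711596746
```

```bash
python3 -m crank '[[[0,-6,6],0,255],[[0,-11,12],0,255],[[0,-17,18],0,255],[[0,-22,25],0,255],[[0,-27,31],0,255],[[0,-31,38],0,255],[[0,-36,45],0,255],[[0,-40,52],0,255],[[0,-44,59],0,255],[[0,-47,67],0,255]]'
python3 -m crank '[[[0,-3,8],0,255],[[0,-6,15],0,255],[[0,-9,23],0,255],[[0,-12,31],0,255],[[0,-14,39],0,255],[[0,-16,47],0,255],[[0,-18,55],0,255],[[0,-19,63],0,255],[[0,-21,71],0,255],[[0,-21,79],0,255]]'
```

```text
time: 38.9
eef_pos: [0.4466, 0.2306, 0.1843]
tcp_rot: [0.748, 0.664, -0.001, 0.001]
contact_force: [-10.0, -6.0, 17.3]
opening: 0.102
finger_force: 100.5
time: 39.9
eef_pos: [0.4237, 0.234, 0.1021]
tcp_rot: [0.746, 0.665, -0.002, -0.002]
contact_force: [-14.4, 0.5, 15.7]
opening: 0.099
finger_force: 103.3
```

```bash
python3 -m crank '[[[0,-1,6],0,255],[[0,-1,12],0,255],[[0,-1,18],0,255],[[0,-1,20],0,255],[[0,-1,20],0,255],[[0,-1,20],0,255]]'
python3 - <<'E'
from h import *
stay_cover(read_camera("side"));print(get_state()["contact_force"])
E
```

```text
time: 40.5
eef_pos: [0.4222, 0.2334, 0.0793]
tcp_rot: [0.748, 0.664, -0.003, -0.002]
contact_force: [-7.0, -1.6, -0.2]
opening: 0.104
finger_force: 104.0
stay 167 0.009704390134742677 z at pivot 0.07972242371113399
bar 67 [-0.14071852  0.10017753] cover 0.026201230923464016
[-5.51598861  7.67668123 -1.91888164]
```

```bash
python3 -m crank '[[[0,0,2],0,255],[[0,0,4],0,255],[[0,0,4],0,255],[[0,0,4],0,255],[[0,0,4],0,255]]'
python3 -m crank '[[[0,0,3],0,200],[[0,0,1],0,120],[[0,0,0],0,120],[[0,0,0],0,120],[[0,0,-40],0,120],[[0,0,-90],0,120],[[0,-20,-130],0,120],[[0,-20,-130],0,120],[[0,-20,-130],0,120],[[0,-20,-130],0,120]]'
python3 - <<'E'
from h import *
s=get_state();print(s["eef_pos"],s["contact_force"])
stay_cover(read_camera("side"))
c=read_camera("top"); stay_cover(c); P=cloud(c);H=cv2.cvtColor(c["frame"],cv2.COLOR_BGR2HSV).astype(int)
cv2.imwrite("pics/t10.png",c["frame"])
m=(P[...,2]>.053)&(P[...,2]<.068)&(H[...,0]>5)&(H[...,0]<25)&(H[...,1]>80)&(P[...,1]<-.15)&(P[...,1]>-.5)&(P[...,0]<.67)
q=P[m]; print("tray",[np.percentile(q[:,i],[1,99]).round(4) for i in(0,1)])
m=(P[...,2]>.115)&(P[...,2]<.13)&(P[...,0]>.5)&(P[...,0]<.65)&(P[...,1]<-.22)&(P[...,1]>-.41)
n,l,st,ce=cv2.connectedComponentsWithStats(m.astype(np.uint8))
for i in range(1,n):
    if st[i,4]>6: print(st[i,4],np.median(P[l==i],0).round(4),np.median(H[l==i],0))
E
```

```text
time: 41.05
eef_pos: [0.4223, 0.2336, 0.0775]
tcp_rot: [0.748, 0.664, -0.003, -0.002]
contact_force: [-11.0, -5.0, 12.7]
opening: 0.101
finger_force: 105.6
time: 42.05
eef_pos: [0.4042, 0.2357, 0.2052]
tcp_rot: [0.748, 0.664, -0.001, -0.0]
contact_force: [-0.3, -0.0, -0.6]
opening: 0.533
finger_force: 0.0
[0.40423868 0.23571868 0.20518164] [-0.29948189 -0.02142748 -0.55084433]
stay 191 0.016482543138952088 z at pivot 0.07851001354508048
bar 88 [-0.13995389  0.09808106] cover 0.017367870593330892
stay 235 0.035845877349881664 z at pivot 0.08035965537058735
bar 85 [-0.13820404  0.09961024] cover 0.024052586496645306
tray [array([0.4786, 0.6577]), array([-0.4062, -0.2261])]
45 [ 0.5635 -0.3546  0.1247] [ 15. 107. 158.]
44 [ 0.5278 -0.2612  0.1254] [105. 107. 121.]
```

View pics/t10.png

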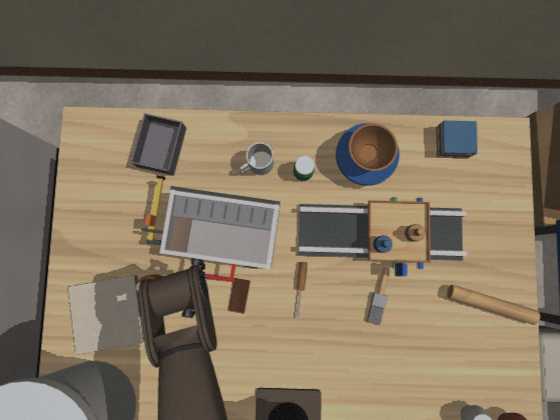

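Top view: cover shut, stay folded, both jars on the tray at the green marks (blue (383,243), tan (415,232)). Bar height matches its initial shut reading (0.100), so I'll hand in.

```bash
python3 -c "
from plant import ctrl
print(ctrl.sign_off())"
```

```text
the job is handed in; nothing more can be done
None
```

The job is handed in: the last camera check showed both jars (blue and tan, the only ones present) upright on the carrier at the green stop, the stay folded flat, the cover shut and nothing else moved; no verdict came back.

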